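# Stack a cutter arbor set on its post

### The job

Make up the milling cutter set on the stand's upright post: thread on the tall collar first, then the toothed cutter, then the short collar, and last the hex nut on top, each lying flat on the one below, and let go. Leave the vee block, the insert box and the plug gauge where they are, and do not tip them.

Things in the scene. Friction and masses are not known exactly. Their poses are not given: they have to be found in the camera images.
- arbor_stand: Target: stand that does not move, with an upright steel post. Round grey foot 90 mm across, 10 mm high; on it a dark round shoulder 34 mm across whose flat top is 20 mm above the origin; from it the post, 12 mm in diameter, straight up to 62 mm, then tapering to a nose 4 mm across at 74 mm. Origin on the post's axis at the underside of the foot (bench level), z up. With all four parts on, they lie with their undersides 20, 40, 48 and 58 mm above this origin.
- long_collar: The tall collar: plain bright steel ring, 44 mm outside, bore 20 mm through, 20 mm tall. Lies flat. Origin at the centre of its underside, z along its bore, up.
- cutter: The toothed milling cutter: flat bright steel disc with teeth round its rim, 58 mm across, bore 20 mm through, 8 mm thick. Can be gripped across the rim at any angle. Lies flat. Origin at the centre of its underside, z up along its bore.
- short_collar: The short collar: small plain bright steel ring, 34 mm outside, bore 20 mm through, 10 mm tall. Lies flat. Origin at the centre of its underside, z up along its bore.
- hex_nut: The hex nut: bright steel, six-sided, 36 mm across flats (41.6 mm across corners), 14 mm tall, with a plain hole through it, 20 mm across. Lies flat. Origin at the centre of its underside, z up; its x axis and every 60 degrees from it are square to a flat.
- vee_block: Bystander: grey steel block with a V groove, 44 x 46 x 35 mm tall, loose on the bench; leave it. Origin at the centre of its underside.
- insert_box: Bystander: flat white box 92 x 47 x 13 mm tall, long side along its x axis, loose on the bench; leave it. Origin at the centre of its underside.
- plug_gauge: Bystander: double-ended plug gauge, steel ends and a black grip, 84 mm long along its y axis, 16 mm wide, 14 mm tall, lying loose on the bench; leave it. Origin at the centre of its underside.
- comparator_stand: Obstacle that never moves: comparator stand at the right rear of the bench, a black granite base 182 (x) x 250 (y) x 40 mm tall, with a column 340 mm tall at x +62, y +95 mm and an arm with a dial that hangs over the base (arm and dial 85 to 250 mm high, reaching from the column to x -36, y -85 mm). Carry things round the front of it. Origin near the centre of its underside.
Mind the look-alikes: they are no part of the job. Leave any black, blue or turquoise look-alike of the short_collar alone.

How it is judged (in metres and radians):
On the way, in this order (a step that is already met when the one before it is completed fails the run):
1. the tall collar lies on the stand's shoulder, released (horizontal distance between long_collar and arbor_stand below 0.008 m and z of long_collar in the frame of arbor_stand between 0.017 and 0.023 m and angle between long_collar's own z axis and vertical below 0.12 rad and linear speed of long_collar below 0.02 m/s and contact force between the fingers and long_collar below 0.1 N), for 0.2 s.
2. the toothed cutter lies on the tall collar, released (horizontal distance between cutter and arbor_stand below 0.008 m and z of cutter in the frame of arbor_stand between 0.037 and 0.043 m and angle between cutter's own z axis and vertical below 0.12 rad and linear speed of cutter below 0.02 m/s and contact force between the fingers and cutter below 0.1 N), for 0.2 s.
3. the short collar lies on the cutter, released (horizontal distance between short_collar and arbor_stand below 0.008 m and z of short_collar in the frame of arbor_stand between 0.045 and 0.051 m and angle between short_collar's own z axis and vertical below 0.12 rad and linear speed of short_collar below 0.02 m/s and contact force between the fingers and short_collar below 0.1 N), for 0.2 s.
4. the hex nut lies on the short collar, released (horizontal distance between hex_nut and arbor_stand below 0.008 m and z of hex_nut in the frame of arbor_stand between 0.055 and 0.061 m and angle between hex_nut's own z axis and vertical below 0.12 rad and linear speed of hex_nut below 0.02 m/s and contact force between the fingers and hex_nut below 0.1 N), for 0.2 s.
At the end, for the whole second after the job is handed in: From the bottom: tall collar on the shoulder, cutter, short collar, hex nut, all round the post (axis within 8 mm of the post's), their undersides 20, 40, 48 and 58 mm above the stand's origin within 3 mm, each flat within 0.12 rad, at rest and released (all of step 1 and all of step 2 and all of step 3 and all of step 4); the robot touches nothing.
It fails at once if the vee block is shifted by more than 30 mm or tipped (distance of vee_block from where it was at the start of the episode above 0.03 m or angle between vee_block's own z axis and vertical above 0.5 rad).
It fails at once if the insert box is shifted by more than 30 mm or tipped (distance of insert_box from where it was at the start of the episode above 0.03 m or angle between insert_box's own z axis and vertical above 0.5 rad).
It fails at once if the plug gauge is shifted by more than 30 mm or tipped (distance of plug_gauge from where it was at the start of the episode above 0.03 m or angle between plug_gauge's own z axis and vertical above 0.5 rad).
It also fails if it takes over 112 s, if anything falls off the work surface, if the arm or the gripper's body presses on something with over 40 N, if the wrist force passes 120 N, or if a joint passes its speed limit or range.

### The arm

A 6-joint arm with a two-finger parallel gripper is mounted at the origin on a cart in front of the work surface, level with it; the furniture and walls round the work are solid. World frame = base frame: x ahead of the robot, y to its left, z up, the work surface at z = 0. Lengths are in m, angles in degrees, forces in N, time in s.
With the tool pointing down it reaches from about 0.3 to 0.75 m from the base axis. Payload 8.5 kg.
Tool frame: the origin (TCP) lies at the very end of the fingers, on their centre line; the grasp point (between the pads) lies 19 mm behind it (env.tcp_to_grasp is the distance from the TCP to the grasp point, in m); z points along the fingers, y is the line along which they close (so a half turn about z gives the same grasp; the last joint's range is limited). The gripper opens to 85 mm and grips with 20 to 120 N. Pads are 22 mm wide; open, the fingers measure 114 mm over their backs; the gripper's body (76 mm by 85 mm) begins 54 mm behind the grasp point. The pads swing forward as they close: fully open they stand 13 mm farther back than shut.
Start: joints at [-78.111, 21.807, 74.336, -0, 83.858, -12.336], TCP at [0.226, -0.502, 0.231] pointing down, gripper open.
Joint ranges: [-178.18, 178.18], [-50.72, 133.34], [12.68, 142.11], [-81.47, 261.47], [9.98, 163.14], [-165.26, 165.26]. Speed limits (degrees/s): [136.94, 136.94, 180, 180, 180, 180].

### API

Orientations are given as a 3x3 rotation matrix whose columns are the frame's x, y, z axes.
In Python, from rig import status, get_image, env gives the robot as it stands.
- The arm moves only by the shell command python3 -m handwheel 'ROWS' [FORCE]. ROWS is text: rows parted by semicolons, each of 7 numbers parted by spaces: the shift along the world's x, y, z in cm, then the turn, a rotation vector about the world's x, y, z in degrees, then the opening, from 0 (shut) to 1 (fully open). In form: dx dy dz wx wy wz gripper; .... A call has 1 to 8 rows; each row is the pose to reach, as a shift and turn from the pose commanded when the call began; what a row does not reach only later rows make up. A row lasts 1/12 s, in which the tool goes at most 41.7 mm and 7.16 degrees, less where a joint would pass 70% of its speed; a pose out of reach is approached as far as the arm can. A call with a gripper value outside its range is refused whole. The fingers move at their own pace and stop on an object; FORCE is the grip in N (left out, the last holds). Time passes only in rows, so rows that repeat a pose let the fingers close. It gives the time, the measured TCP pose, the force, the opening and the grip force at its end, in the units of the state.
- status.observe(): the state, without advancing time (a new reading comes with each control period).
- get_image(name): name is "scene" or "top" or "wrist"; returns a dict with "color" (400x640x3 uint8, red, green, blue), "vertical_fov" (degrees; the focal length in pixels is half the picture's height over the tangent of half this angle, whatever the lens; pixels are square), "cx", "cy" (the principal point, pixels), "xyz" and "orientation" of the camera in the world. Camera axes: x right, y down, z forward; pixel columns grow to the right and rows downward; lengths in m; the calibration is good to about 2 mm. A picture is of the moment at which its call begins. There is no depth.
- env.close_job(): hands the job in; it is judged then, once.
The state is a dict: "time_s": time; "q": joint angles; "qvel": joint speeds; "joint_efforts": joint torques, N m; "position": TCP position; "tool_rot": TCP orientation; "ft_force": force on the tool from outside, world axes, zero at the start; "wrist_torque": the same for the moment, N m; "grip_width": finger opening in m; "gripper_force": force on a finger pad.
Only numpy, scipy, OpenCV 4.12 (cv2) and the standard library are available. Lean on these libraries where they do the work, as an engineer would, in place of code of your own. Each camera call takes 0.05 s, during which the arm holds its last target. There are 200 camera calls.

## Working session

There is one attempt and no reset: what is moved stays moved. The work goes in short steps, Python scripts to look and compute and a shell command to move; the robot and the scene stay as the last step left them, time stands still between calls to the robot, and variables do not carry over. Pictures are saved under pics/ and viewed, at most 16 in all, crops included, and the job is handed in when it is done.

```bash
mkdir -p pics
cat > h.py <<'E'
import numpy as np, cv2, json
from rig import status, get_image, env
def snap(n, f):
    d=get_image(n); cv2.imwrite('pics/'+f+'.png', d['color'][:,:,::-1]); np.save('pics/'+f+'.npy', d, allow_pickle=True); return d
def load(f): return np.load('pics/'+f+'.npy', allow_pickle=True).item()
def ray(d,u,v):
    f=200/np.tan(np.radians(d['vertical_fov'])/2)
    r=np.array(d['orientation'])@np.array([(u-d['cx'])/f,(v-d['cy'])/f,1.]); return np.array(d['xyz']),r/np.linalg.norm(r)
def onz(d,u,v,z):
    o,r=ray(d,u,v); return o+r*(z-o[2])/r[2]
def proj(d,p):
    f=200/np.tan(np.radians(d['vertical_fov'])/2)
    c=np.array(d['orientation']).T@(np.array(p)-np.array(d['xyz'])); return c[:2]/c[2]*f+[d['cx'],d['cy']]
def tri(a,b):
    A=np.zeros((3,3));y=np.zeros(3)
    for o,r in (a,b):
        P=np.eye(3)-np.outer(r,r);A+=P;y+=P@o
    return np.linalg.solve(A,y)
E
python3 - <<'E'
from h import *
for n in('scene','top','wrist'):
    d=snap(n,n+'0'); print(n,d['color'].shape,d['vertical_fov'],d['cx'],d['cy'],np.round(d['xyz'],3),np.round(d['orientation'],2).tolist(), [k for k in d])
print(status.observe()); print(env.tcp_to_grasp)
E
```

```text
scene (400, 640, 3) 52.56562240265246 318.18427257062314 198.30346914357747 [0.107 0.533 0.668] [[-0.79, -0.4, 0.47], [-0.62, 0.51, -0.6], [0.0, -0.76, -0.65]] ['color', 'vertical_fov', 'cx', 'cy', 'xyz', 'orientation']
top (400, 640, 3) 45.88452960654867 319.35469007203926 202.77980799781994 [ 0.388 -0.054  1.16 ] [[0.02, -0.99, 0.17], [-1.0, -0.02, -0.0], [0.01, -0.17, -0.99]] ['color', 'vertical_fov', 'cx', 'cy', 'xyz', 'orientation']
wrist (400, 640, 3) 62.44402164086349 323.2977682192333 197.73411778634758 [ 0.291 -0.473  0.374] [[0.41, -0.88, -0.25], [-0.91, -0.39, -0.11], [-0.0, 0.28, -0.96]] ['color', 'vertical_fov', 'cx', 'cy', 'xyz', 'orientation']
{'time_s': 0.15, 'q': array([-7.81093657e+01,  2.18316529e+01,  7.43699475e+01, -1.79037106e-04,
        8.38586629e+01, -1.23352507e+01]), 'qvel': array([-0.13221094, -0.09749399, -0.10473122, -0.12803234, -0.12473247,
        0.08113208]), 'joint_efforts': array([ 1.94489447e-03, -4.48623204e+01, -2.31344837e+01, -1.78994219e-04,
        3.79079778e-03, -1.58802959e-05]), 'position': array([ 0.22564158, -0.50135213,  0.23088646]), 'tool_rot': array([[ 9.11934715e-01,  4.10335261e-01, -2.19756281e-04],
       [ 4.10335260e-01, -9.11934162e-01,  1.02858518e-03],
       [ 2.21661510e-04, -1.02817629e-03, -9.99999447e-01]]), 'ft_force': array([-0.08162559, -0.41326801,  0.326466  ]), 'wrist_torque': array([-0.00523415,  0.02085573,  0.0055128 ]), 'gripper_force': 0.0, 'grip_width': 0.08552668723465046}
0.0187
```

View pics/top0.png

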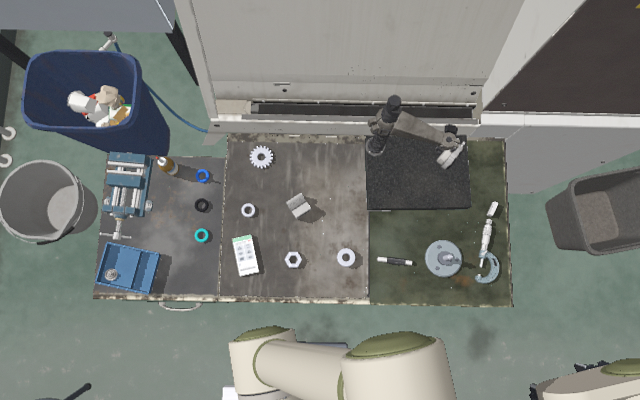

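View pics/scene0.png

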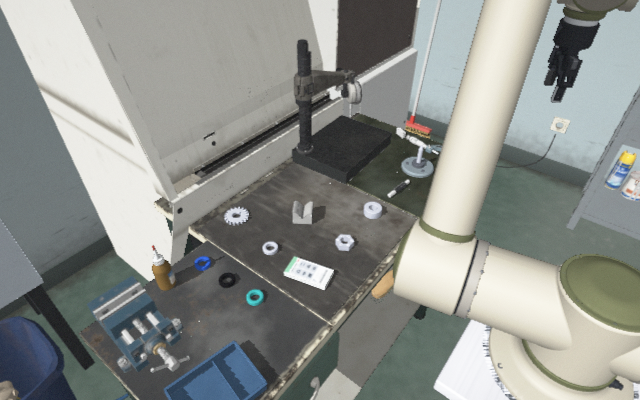

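Top view: cutter (261,157), short collar (248,210), nut (293,260), tall collar (346,257), stand (443,258), gauge (395,261). Scene view: cutter (236,215), short collar (271,248), nut (345,242), tall collar (373,210), stand (418,167). I'll triangulate these roughly.

Run:
```python
from h import *
T=load('top0');S=load('scene0')
def cen(d,s,r):
    g=cv2.cvtColor(d['color'],cv2.COLOR_RGB2HSV); m=((g[:,:,2]>125)&(g[:,:,1]<70)).astype(np.uint8)
    k=np.zeros_like(m);cv2.circle(k,s,r,1,-1);m&=k
    c,_=cv2.findContours(m,cv2.RETR_EXTERNAL,cv2.CHAIN_APPROX_NONE);c=max(c,key=cv2.contourArea)
    M=cv2.moments(cv2.convexHull(c)); return (M['m10']/M['m00'],M['m01']/M['m00']),cv2.boundingRect(c)
for n,a,ra,b,rb in[('cutter',(261,157),17,(236,215),18),('short',(248,210),12,(271,248),13),('nut',(293,260),14,(345,242),16),('tall',(346,257),15,(373,210),16),('stand',(443,258),24,(418,167),22)]:
    ca,ba=cen(T,a,ra);cb,bb=cen(S,b,rb)
    print(n,np.round(ca,1),ba,np.round(cb,1),bb,np.round(tri(ray(T,*ca),ray(S,*cb)),4), np.round(onz(T,*ca,0.015),3))
for n,u in[('post tip?',(447,257)),('gauge',(395,261)),('gaugeL',(377,259)),('micrometer',(486,255)),('gran',(366,207)),('granR',(469,208)),('vee',(299,206)),('box',(246,255))]: print(n,np.round(onz(T,*u,0.01),3))
```

```text
cutter [260.6 156.5] (249, 145, 24, 24) [235.9 215.5] (224, 206, 25, 20) [0.7029 0.0916 0.007 ] [0.701 0.091 0.015]
short [247.6 209.7] (241, 203, 14, 14) [269.5 247.5] (262, 241, 16, 14) [0.5668 0.1179 0.0082] [0.566 0.117 0.015]
nut [292.7 259. ] (284, 251, 18, 17) [343.9 241.8] (335, 234, 19, 17) [0.448  0.0031 0.0095] [0.448 0.003 0.015]
tall [345.3 256.7] (331, 242, 30, 31) [369.8 209.7] (357, 199, 25, 22) [ 0.458  -0.1231  0.0114] [ 0.456 -0.124  0.015]
stand [442.6 258. ] (425, 240, 36, 37) [419. 162.] (402, 145, 33, 33) [ 0.4549 -0.3573  0.0255] [ 0.458 -0.359  0.015]
post tip? [ 0.461 -0.371  0.01 ]
gauge [ 0.448 -0.245  0.01 ]
gaugeL [ 0.452 -0.201  0.01 ]
micrometer [ 0.467 -0.466  0.01 ]
gran [ 0.579 -0.174  0.01 ]
granR [ 0.582 -0.429  0.01 ]
vee [ 0.578 -0.009  0.01 ]
box [0.455 0.116 0.01 ]
```

```bash
python3 -m handwheel '4 3 0 0 0 -6 1; 8 6 0 0 0 -12 1; 12 9 0 0 0 -18 1; 16 12 0 0 0 -24.2 1; 20 14 0 0 0 -24.2 1; 23 14.6 0 0 0 -24.2 1; 23 14.6 0 0 0 -24.2 1; 23 14.6 0 0 0 -24.2 1'
python3 - <<'E'
from h import *
d=snap('wrist','w1'); print(d['xyz'],status.observe()['q'])
E
```

```text
time_s: 0.82
position: [0.4592, -0.353, 0.2307]
tool_rot: [[1.0, 0.005, 0.001], [0.005, -1.0, 0.001], [0.001, -0.001, -1.0]]
ft_force: [-0.3, -0.3, -0.4]
grip_width: 0.0855
gripper_force: 0.0
[ 0.530686   -0.3531452   0.37360856] [-4.94834787e+01  2.47354771e+01  6.96830855e+01  4.84578326e-03
  8.56300801e+01  4.02855397e+01]
```

View pics/w1.png

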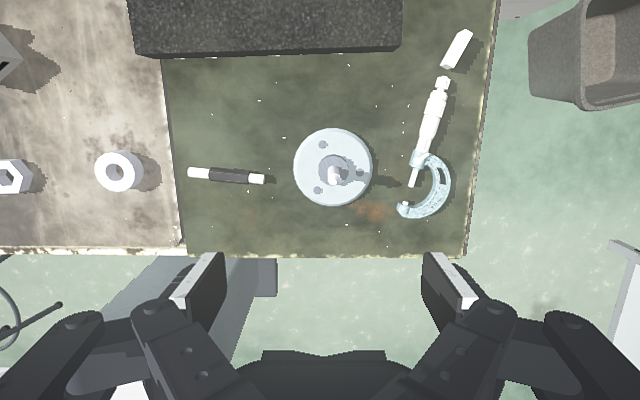

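Wrist view: stand foot ellipse centred (333,168), dark shoulder and post tip near (335,173); tall collar at (119,171), gauge (226,175), nut at the left edge (12,177). I move over the tall collar for a second view.

```bash
python3 -m handwheel '0 4 0 0 0 0 1; 0 8 0 0 0 0 1; 0 12 0 0 0 0 1; 0 16 0 0 0 0 1; 0 20 0 0 0 0 1; 0 23 0 0 0 0 1; 0 23 0 0 0 0 1; 0 23 0 0 0 0 1'
cat >> h.py <<'E'
def masked(d,s,r,v0=150,smax=60):
    g=cv2.cvtColor(d['color'],cv2.COLOR_RGB2HSV); m=((g[:,:,2]>v0)&(g[:,:,1]<smax)).astype(np.uint8)
    k=np.zeros_like(m);cv2.circle(k,s,r,1,-1);m&=k
    c,h=cv2.findContours(m,cv2.RETR_CCOMP,cv2.CHAIN_APPROX_NONE)
    i=max(range(len(c)),key=lambda j:cv2.contourArea(c[j])); 
    ch=[j for j in range(len(c)) if h[0][j][3]==i]; hole=max(ch,key=lambda j:cv2.contourArea(c[j])) if ch else None
    return c[i], (c[hole] if hole is not None else None)
E
python3 - <<'E'
from h import *
d=snap('wrist','w2'); w=load('w1'); print(d['xyz'])
for dd,s,r in((w,(333,168),46),(d,(520,168),60)):
    c,h=masked(dd,s,r); e=cv2.fitEllipse(cv2.convexHull(c)); print('stand',np.round(e,1) if 0 else e, e and cv2.boundingRect(c), np.round(onz(dd,*e[0],0.01),4))
c=cv2.resize(np.hstack([w['color'][110:230,260:410],d['color'][110:230,470:620],d['color'][110:230,270:420]]),None,fx=1.7,fy=3)[:,:,::-1] if 0 else np.hstack([w['color'][110:230,260:410],d['color'][110:230,470:620]])[:,:,::-1]
cv2.imwrite('pics/c2.png',np.vstack([cv2.resize(c,(800,320),interpolation=cv2.INTER_CUBIC), cv2.resize(d['color'][:,:,::-1],(800,500))[120:400]]))
E
```

```text
time_s: 1.53
position: [0.4551, -0.1251, 0.2316]
tool_rot: [[1.0, 0.002, 0.0], [0.002, -1.0, -0.0], [0.0, 0.0, -1.0]]
ft_force: [0.2, -0.5, -0.5]
grip_width: 0.0852
gripper_force: 0.0
[ 0.52662983 -0.12528192  0.37440169]
stand ((332.1273498535156, 166.55445861816406), (77.90553283691406, 79.69334411621094), 76.0877685546875) (293, 128, 80, 78) [ 0.4618 -0.3631  0.01  ]
stand ((536.2003173828125, 163.2694549560547), (76.9839859008789, 90.62767791748047), 74.4019775390625) (492, 124, 88, 79) [ 0.4616 -0.3633  0.01  ]
```

View pics/c2.png

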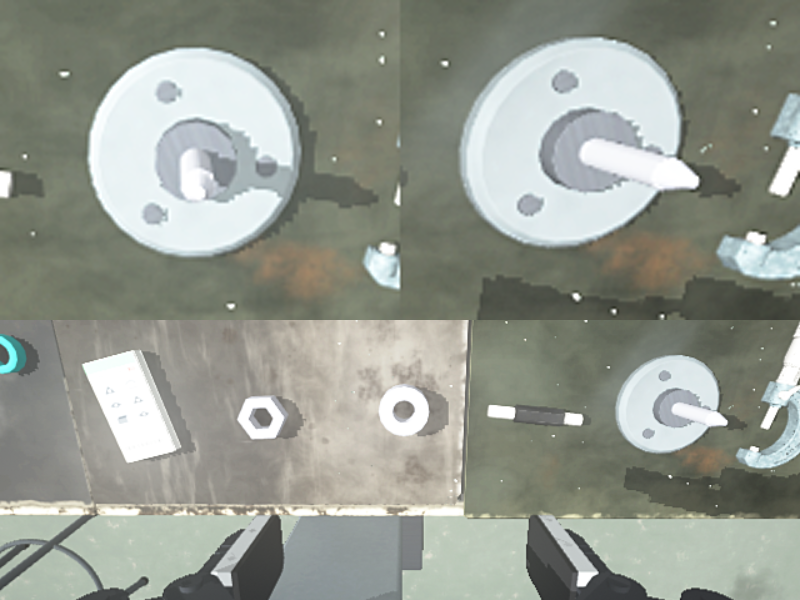

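Crops: foot ellipse with shoulder and post; post tip at (338,179) in w1 and (582,179) in w2. In w2 the tall collar is at (323,169), nut (210,174).

Run:
```python
from h import *
w=load('w1');d=load('w2')
print('tip',tri(ray(w,337.6,179.4),ray(d,581.7,178.6)))
for n,s1,s2 in(('tall',(119,171),(323,169)),):
  for v in(200,225,240):
    o=[]
    for dd,s in((w,s1),(d,s2)):
        c,h=masked(dd,s,32,v); e=cv2.fitEllipse(c);x=cv2.fitEllipse(h) if h is not None else None
        o.append(e[0]); print(v,np.round(e[0],1),np.round(e[1],1),x and (np.round(x[0],1),np.round(x[1],1)),np.round(onz(dd,*e[0],.02),4))
    print(tri(ray(w,*o[0]),ray(d,*o[1])))
```

```text
tip [ 0.46014522 -0.36662924  0.07361636]
200 [112.8 173.5] [44.9 58.7] (array([114.3, 171.7]), array([16.7, 19.9])) [ 0.4545 -0.1231  0.02  ]
200 [317.4 168.8] [47.8 51.4] (array([322.4, 168.3]), array([17. , 18.9])) [ 0.4567 -0.1192  0.02  ]
[ 0.45433339 -0.11914514  0.01367538]
225 [114.  171.7] [35.8 42.5] (array([114.3, 171.8]), array([17.3, 20.2])) [ 0.4566 -0.1249  0.02  ]
225 [322.4 168.2] [38.8 40. ] (array([322.3, 168.3]), array([17.3, 19.3])) [ 0.4574 -0.1247  0.02  ]
[ 0.4569457  -0.12469079  0.01966689]
240 [114.2 171.6] [35.3 41.9] (array([114.2, 171.8]), array([17.6, 20.7])) [ 0.4566 -0.125   0.02  ]
240 [322.5 168.3] [38.2 39.4] (array([322.3, 168.4]), array([17.6, 19.7])) [ 0.4573 -0.1248  0.02  ]
[ 0.45689963 -0.12481033  0.01959604]
```

```bash
python3 -m handwheel '0.2 0 -4 0 0 0 1; 0.2 0 -8 0 0 0 1; 0.2 0 -12 0 0 0 1; 0.2 0 -16 0 0 0 1; 0.2 0 -19 0 0 0 1; 0.2 0 -21 0 0 0 1; 0.2 0 -22.6 0 0 0 1; 0.2 0 -22.6 0 0 0 1' 40; python3 -m handwheel '0 0 0 0 0 0 1; 0 0 0 0 0 0 0.3;0 0 0 0 0 0 0.3;0 0 0 0 0 0 0.3;0 0 0 0 0 0 0.3;0 0 0 0 0 0 0.3;0 0 0 0 0 0 0.3;0 0 0 0 0 0 0.3' 40
```

```text
time_s: 2.25
position: [0.4562, -0.1266, 0.0025]
tool_rot: [[1.0, -0.002, -0.005], [-0.002, -1.0, 0.003], [-0.005, -0.003, -1.0]]
ft_force: [-0.9, -0.5, 0.4]
grip_width: 0.0857
gripper_force: 0.0
time_s: 2.92
position: [0.4581, -0.1259, 0.0066]
tool_rot: [[1.0, 0.001, 0.002], [0.001, -1.0, -0.001], [0.002, 0.001, -1.0]]
ft_force: [-3.9, -1.4, 8.8]
grip_width: 0.0421
gripper_force: 39.3
```

```bash
python3 -m handwheel '0 0 3 0 0 0 0.3; 0 0 7 0 0 0 0.3; 0 0 11 0 0 0 0.3; 0 -4 12 0 0 0 0.3;0 -8 12 0 0 0 0.3;0.2 -12 12 0 0 0 0.3;0.3 -16 12 0 0 0 0.3;0.4 -20 12 0 0 0 0.3' 40; python3 -m handwheel '0 -3 0 0 0 0 0.3;0 -4 0 0 0 0 0.3;0 -4 0 0 0 0 0.3;0 -4 0 0 0 0 0.3;0 -4 0 0 0 0 0.3'
python3 - <<'E'
from h import *
d=snap('wrist','w3'); o=status.observe(); print(d['xyz'],o['position'],o['q'],[np.round(proj(d,p),1) for p in((.461,-.365,.074),(.461,-.365,.062),(.461,-.365,.02))])
E
```

```text
time_s: 3.58
position: [0.4613, -0.3273, 0.1259]
tool_rot: [[1.0, 0.001, 0.0], [0.001, -1.0, -0.0], [0.0, 0.0, -1.0]]
ft_force: [1.2, 0.0, -1.8]
grip_width: 0.0421
gripper_force: 41.7
time_s: 4.0
position: [0.4617, -0.364, 0.1254]
tool_rot: [[1.0, 0.002, -0.0], [0.002, -1.0, 0.001], [-0.0, -0.001, -1.0]]
ft_force: [-0.5, -0.2, -0.7]
grip_width: 0.0418
gripper_force: 41.7
[ 0.533311   -0.36435662  0.26820519] [ 0.46181865 -0.36392804  0.12552428] [-4.97713958e+01  3.08757975e+01  7.74469779e+01  1.11301295e-02
  7.17112488e+01  4.01161755e+01] [array([324.3, 222.1]), array([324.3, 215.8]), array([324.2, 198. ])]
```

View pics/w3.png

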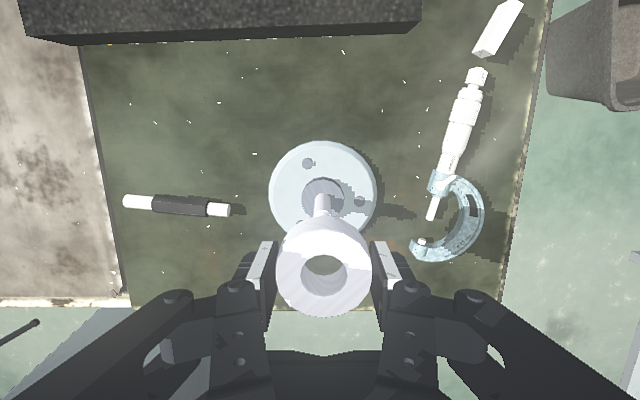

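Collar held level, centre bore (325,264), pads at x≈262 and 388; post visible at (320,205) just above the collar, foot centre about (322,188). I measure the post and collar in this one picture.

Run:
```python
from h import *
d=load('w3')
c,h=masked(d,(322,182),54,130,60)
g=cv2.cvtColor(d['color'],cv2.COLOR_RGB2HSV)
for r in(160,185,198,203,206,209,212): print(r,g[r,260:390:1,2][44:76].tolist() if r>185 else '')
# foot: upper arc pts
m=((g[:,:,2]>130)&(g[:,:,1]<60)).astype(np.uint8); m[:135]=0;m[215:]=0;m[:,:262]=0;m[:,384:]=0
c=max(cv2.findContours(m,cv2.RETR_EXTERNAL,cv2.CHAIN_APPROX_NONE)[0],key=cv2.contourArea)[:,0]
c=c[c[:,1]<205]; P=np.array([onz(d,u,v,.01)[:2] for u,v in c]); 
from scipy.optimize import least_squares
f=least_squares(lambda p:np.hypot(*(P-p[:2]).T)-p[2],[.461,-.365,.045],loss='soft_l1',f_scale=.0005);print('foot',f.x)
ct,h=masked(d,(325,266),52,225); e=cv2.fitEllipse(h);print('hole',e)
for z in(.13,.14,.15): print(onz(d,*e[0],z))
```

```text
160 
185 
198 [199, 199, 198, 198, 199, 201, 202, 199, 197, 195, 205, 245, 255, 252, 248, 247, 242, 234, 227, 213, 197, 194, 192, 189, 187, 183, 156, 146, 149, 149, 148, 160]
203 [201, 203, 200, 198, 197, 198, 199, 200, 202, 193, 222, 255, 254, 250, 248, 246, 241, 233, 226, 214, 199, 196, 194, 191, 190, 185, 170, 148, 152, 151, 150, 150]
206 [197, 201, 204, 203, 200, 197, 198, 198, 197, 202, 237, 255, 253, 249, 248, 246, 240, 233, 227, 214, 199, 196, 194, 191, 189, 188, 182, 148, 151, 152, 153, 151]
209 [225, 196, 201, 203, 204, 200, 198, 198, 194, 215, 255, 255, 252, 248, 247, 244, 237, 229, 221, 208, 193, 190, 190, 189, 189, 187, 186, 187, 199, 193, 146, 150]
212 [243, 190, 198, 200, 201, 205, 200, 198, 194, 222, 255, 253, 253, 255, 255, 254, 254, 253, 250, 245, 240, 233, 230, 234, 224, 195, 182, 189, 203, 203, 204, 194]
foot [ 0.46091075 -0.36313263  0.04398562]
hole ((323.29296875, 275.06878662109375), (42.73392868041992, 48.41007614135742), 90.78323364257812)
[ 0.45548556 -0.36440584  0.13      ]
[ 0.46111671 -0.36440228  0.14      ]
[ 0.46674786 -0.36439872  0.15      ]
```

```bash
python3 -m handwheel '0 0.1 -2 0 0 0 0.3;0 0.1 -4 0 0 0 0.3;0 0.1 -5.5 0 0 0 0.3;0 0.1 -7 0 0 0 0.3;0 0.1 -8 0 0 0 0.3;0 0.1 -9 0 0 0 0.3;0 0.1 -9.5 0 0 0 0.3;0 0.1 -9.5 0 0 0 0.3'; python3 -m handwheel '0 0 -0.1 0 0 0 0.3;0 0 -0.2 0 0 0 0.3;0 0 -0.2 0 0 0 0.3;0 0 -0.2 0 0 0 0.3'
```

```text
time_s: 4.72
position: [0.4615, -0.3639, 0.0296]
tool_rot: [[1.0, 0.001, -0.001], [0.001, -1.0, 0.001], [-0.001, -0.001, -1.0]]
ft_force: [0.1, 0.1, -1.5]
grip_width: 0.0421
gripper_force: 41.7
time_s: 5.05
position: [0.4618, -0.3647, 0.0288]
tool_rot: [[1.0, 0.0, 0.001], [0.0, -1.0, -0.001], [0.001, 0.001, -1.0]]
ft_force: [0.5, 0.6, -1.1]
grip_width: 0.0422
gripper_force: 41.7
```

```bash
python3 -m handwheel '0 0 -0.1 0 0 0 0.3;0 0 -0.15 0 0 0 0.3;0 0 -0.15 0 0 0 0.3;0 0 -0.15 0 0 0 0.3';python3 -m handwheel '0 0 -0.1 0 0 0 0.3;0 0 -0.15 0 0 0 0.3;0 0 -0.15 0 0 0 0.3;0 0 -0.15 0 0 0 0.3'
```

```text
time_s: 5.38
position: [0.4617, -0.3647, 0.0271]
tool_rot: [[1.0, 0.0, 0.0], [0.0, -1.0, -0.0], [0.0, 0.0, -1.0]]
ft_force: [-1.1, 0.8, 2.1]
grip_width: 0.0416
gripper_force: 42.0
time_s: 5.72
position: [0.4618, -0.3647, 0.027]
tool_rot: [[1.0, 0.001, 0.001], [0.001, -1.0, -0.001], [0.001, 0.001, -1.0]]
ft_force: [-4.3, 3.2, 14.9]
grip_width: 0.0419
gripper_force: 43.2
```

```bash
python3 -m handwheel '0 0 0 0 0 0 0.8;0 0 0 0 0 0 1;0 0 0 0 0 0 1;0 0 0 0 0 0 1;0 0 1 0 0 0 1;0 0 4 0 0 0 1;0 0 8 0 0 0 1;0 0 12 0 0 0 1'; python3 -m handwheel '0 1 4 0 0 0 1;0 5 8 0 0 0 1;0 9 8 0 0 0 1;0 13 8 0 0 0 1;1 17 8 0 0 0 1;4 21 8 0 0 0 1;8 24 8 0 0 0 1;12 27 8 0 0 0 1';  python3 - <<'E'
from h import *
d=snap('wrist','w4');s=snap('top','t4'); o=status.observe(); print(o['position'],o['q'])
cv2.imwrite('pics/c4.png',np.hstack([d['color'],cv2.resize(s['color'][200:300,390:510],(480,400))])[:,:,::-1][:,320:])
E
```

```text
time_s: 6.38
position: [0.4613, -0.3641, 0.1469]
tool_rot: [[1.0, 0.0, -0.001], [0.0, -1.0, 0.001], [-0.001, -0.001, -1.0]]
ft_force: [0.4, -1.6, 0.1]
grip_width: 0.0853
gripper_force: 0.0
time_s: 7.05
position: [0.5577, -0.1116, 0.2268]
tool_rot: [[1.0, 0.001, 0.001], [0.001, -1.0, -0.001], [0.001, 0.001, -1.0]]
ft_force: [0.6, -0.6, 1.2]
grip_width: 0.0855
gripper_force: 0.0
[ 0.55994243 -0.11008611  0.22561749] [-2.30343031e+01  2.40892454e+01  7.16065530e+01  6.40630200e-02
  8.42362313e+01  6.66301106e+01]
```

View pics/c4.png

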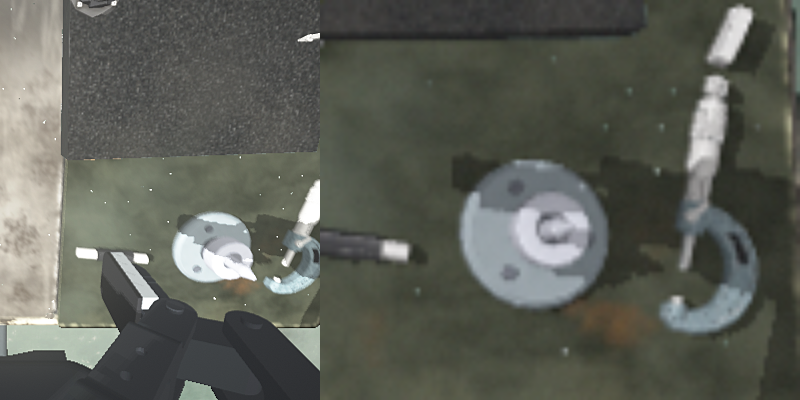

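Collar lies on the shoulder round the post, flat (crop, around (555,230)). On to the cutter.

```bash
python3 -m handwheel '2 4 0 0 0 0 1;4 8 0 0 0 0 1;6 12 0 0 0 0 1;8 15 0 0 0 0 1;9.5 18.6 0 0 0 0 1;9.5 18.6 0 0 0 0 1;9.5 18.6 0 0 0 0 1;9.5 18.6 0 0 0 0 1';  python3 - <<'E'
from h import *
d=snap('wrist','w5'); o=status.observe(); print(o['position'],o['q'],proj(d,(.703,.092,.008)),proj(d,(.567,.118,.01)))
E
python3 -m handwheel '-2 1 0 0 0 0 1;-6 2 0 0 0 0 1;-6 2 0 0 0 0 1;-6 2 0 0 0 0 1'
python3 - <<'E'
from h import *
d=snap('wrist','w6');w=load('w5');o=status.observe(); print(o['position'],proj(d,(.703,.092,.008)),proj(d,(.567,.118,.01)))
cv2.imwrite('pics/c5.png',np.hstack([w['color'][60:300,160:560],d['color'][0:240,160:560]])[:,:,::-1])
E
```

```text
time_s: 7.82
position: [0.6518, 0.0714, 0.2255]
tool_rot: [[1.0, 0.0, -0.0], [0.0, -1.0, -0.0], [-0.0, 0.0, -1.0]]
ft_force: [0.5, -0.4, 0.7]
grip_width: 0.0853
gripper_force: 0.0
[0.65182862 0.07079675 0.22570622] [-4.11627124e+00  3.30145370e+01  5.60517044e+01 -2.16213688e-02
  9.09352066e+01  8.59327353e+01] [303.49622687 121.90964662] [283.13158807 240.55793325]
time_s: 8.2
position: [0.5904, 0.0912, 0.2261]
tool_rot: [[1.0, -0.001, -0.001], [-0.001, -1.0, -0.0], [-0.001, 0.0, -1.0]]
ft_force: [0.9, -0.4, 0.3]
grip_width: 0.0851
gripper_force: 0.0
[0.59206976 0.0909016  0.22644311] [321.9914056   59.82584909] [299.04227535 189.82340046]
```

View pics/c5.png

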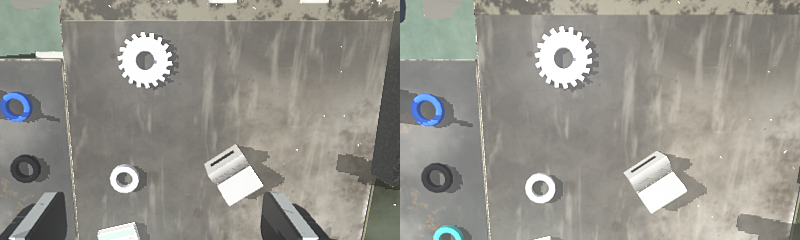

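Left crop (w5): cutter at (306,120), short collar (285,239); right crop (w6): cutter (324,57), short collar (300,188). Both are clear on all sides in y.

Run:
```python
from h import *
w=load('w5');d=load('w6')
for n,s1,s2,r in(('cutter',(306,120),(324,57),36),('short',(285,239),(300,188),20)):
  for v in(200,225):
    o=[];oc=[]
    for dd,s in((w,s1),(d,s2)):
        c,h=masked(dd,s,r,v); e=cv2.fitEllipse(h); q=cv2.fitEllipse(cv2.convexHull(c));o.append(e[0]);oc.append(q[0]); print(n,v,np.round(e[0],1),np.round(e[1],1),np.round(q[0],1),np.round(q[1],1),np.round(onz(dd,*q[0],.009),4))
    print(tri(ray(w,*o[0]),ray(d,*o[1])),tri(ray(w,*oc[0]),ray(d,*oc[1])))
```

```text
cutter 200 [304.8 120. ] [19.7 20.1] [304.7 119.7] [54.6 56.1] [0.7054 0.0907 0.009 ]
cutter 200 [323.2  57.7] [20.6 21.5] [323.1  57. ] [57.4 62.4] [0.7055 0.0909 0.009 ]
[0.7049836  0.09067158 0.00836226] [0.70542835 0.09075269 0.00940614]
cutter 225 [304.9 120. ] [19.9 21. ] [304.7 119.5] [54.  55.7] [0.7056 0.0906 0.009 ]
cutter 225 [323.4  57.5] [21.3 21.9] [323.  57.] [57.2 62.3] [0.7056 0.091  0.009 ]
[0.70501688 0.09050188 0.00896604] [0.70558675 0.09080547 0.0084761 ]
short 200 [283.5 238.8] [15.7 17.4] [283.7 238.8] [26.8 28.6] [0.5688 0.1174 0.009 ]
short 200 [299.6 187.9] [16.9 17.9] [299.7 187.9] [29.2 30.1] [0.5689 0.1173 0.009 ]
[0.56933618 0.11737719 0.01036394] [0.56916192 0.11728077 0.00984353]
short 225 [283.5 239. ] [16.2 17.8] [283.7 239. ] [26.1 28.3] [0.5685 0.1174 0.009 ]
short 225 [299.7 187.9] [17.4 18.2] [299.6 187.9] [28.7 30. ] [0.5689 0.1174 0.009 ]
[0.56974382 0.11717414 0.01190324] [0.5694667  0.11719859 0.01114323]
```

```bash
python3 -m handwheel '3 0 -3 0 0 0 1;6 0 -6 0 0 0 1;9 0 -9 0 0 0 1;11.4 0 -12 0 0 0 1;11.4 0 -15 0 0 0 1;11.4 0 -18 0 0 0 1;11.4 0 -20 0 0 0 1;11.4 0 -20 0 0 0 1'; python3 -m handwheel '0 0 0 0 0 0 1;0 0 0 0 0 0 1;0 0 0 0 0 0 1'
```

```text
time_s: 8.92
position: [0.7052, 0.0907, 0.0201]
tool_rot: [[1.0, -0.001, -0.007], [-0.001, -1.0, 0.0], [-0.007, -0.0, -1.0]]
ft_force: [-0.7, -0.4, -0.9]
grip_width: 0.0853
gripper_force: 0.0
time_s: 9.17
position: [0.7076, 0.0917, 0.0278]
tool_rot: [[1.0, 0.0, 0.004], [0.0, -1.0, -0.0], [0.004, 0.0, -1.0]]
ft_force: [-0.2, 0.1, 0.4]
grip_width: 0.0857
gripper_force: 0.0
```

```bash
python3 -m handwheel '-0.1 0 -1 0 0 0 1;-0.1 0 -2 0 0 0 1;-0.1 0 -2.6 0 0 0 1;-0.1 0 -2.6 0 0 0 1;-0.1 0 -2.6 0 0 0 1;-0.1 0 -2.6 0 0 0 1'; python3 -m handwheel '0 0 0 0 0 0 0.4;0 0 0 0 0 0 0.4;0 0 0 0 0 0 0.4;0 0 0 0 0 0 0.4;0 0 0 0 0 0 0.4;0 0 0 0 0 0 0.4;0 0 0 0 0 0 0.4' 40
python3 - <<'E'
from h import *
d=snap('wrist','w7'); print(proj(d,(.7055,.0908,.008)))
E
```

```text
time_s: 9.67
position: [0.7054, 0.0922, -0.0005]
tool_rot: [[1.0, 0.0, 0.0], [0.0, -1.0, 0.0], [0.0, -0.0, -1.0]]
ft_force: [0.5, -0.2, 0.2]
grip_width: 0.0853
gripper_force: 0.0
time_s: 10.25
position: [0.7055, 0.0922, 0.0005]
tool_rot: [[1.0, 0.0, 0.001], [0.0, -1.0, -0.0], [0.001, 0.0, -1.0]]
ft_force: [-3.0, 0.5, 4.3]
grip_width: 0.0556
gripper_force: 41.5
[325.43961131 266.12820938]
```

View pics/w7.png

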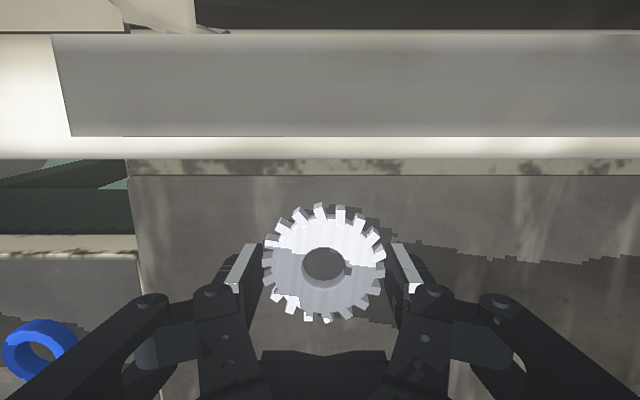

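Cutter gripped centrally, bore at (324,266). Lifting and carrying it.

```bash
python3 -m handwheel '0 0 2 0 0 0 0.4;0 0 5 0 0 0 0.4;-1 0 9 0 0 0 0.4;-4 0 12 0 0 0 0.4;-7 -2 14 0 0 0 0.4;-10 -5 14 0 0 0 0.4;-13 -8 14 0 0 0 0.4;-16 -11 14 0 0 0 0.4'; python3 -m handwheel '-3 -3 0 0 0 0 0.4;-6 -6 0 0 0 0 0.4;-8 -9.5 0 0 0 0 0.4;-8 -13 0 0 0 0 0.4;-8 -17 0 0 0 0 0.4;-8 -21 0 0 0 0 0.4;-8 -25 0 0 0 0 0.4;-8 -29 0 0 0 0 0.4'; python3 -m handwheel '0 0 0 0 0 0 0.4;0 0 0 0 0 0 0.4'
```

```text
time_s: 10.97
position: [0.5453, -0.0167, 0.1399]
tool_rot: [[1.0, 0.001, 0.001], [0.001, -1.0, -0.0], [0.001, 0.0, -1.0]]
ft_force: [0.4, -0.7, -0.6]
grip_width: 0.056
gripper_force: 42.7
time_s: 11.63
position: [0.4665, -0.3081, 0.1396]
tool_rot: [[1.0, 0.0, 0.0], [0.0, -1.0, -0.0], [0.0, 0.0, -1.0]]
ft_force: [1.0, -1.2, -1.7]
grip_width: 0.0554
gripper_force: 42.7
time_s: 11.8
position: [0.4665, -0.3079, 0.139]
tool_rot: [[1.0, -0.003, 0.0], [-0.003, -1.0, 0.0], [0.0, -0.0, -1.0]]
ft_force: [-0.8, 0.2, -0.7]
grip_width: 0.0557
gripper_force: 42.7
```

```bash
python3 -m handwheel '-0.5 -3 -1 0 0 0 0.4;-0.5 -5.6 -2 0 0 0 0.4;-0.5 -5.6 -2 0 0 0 0.4;-0.5 -5.6 -2 0 0 0 0.4;-0.5 -5.6 -2 0 0 0 0.4'
python3 - <<'E'
from h import *
d=snap('wrist','w8');o=status.observe()['position'];print(o)
c,h=masked(d,(325,270),45,200);e=cv2.fitEllipse(h);print(e[:2],onz(d,*e[0],o[2]+.008))
cv2.imwrite('pics/c8.png',d['color'][120:340,190:470,::-1])
E
```

```text
time_s: 12.22
position: [0.4621, -0.3607, 0.1195]
tool_rot: [[1.0, 0.001, -0.0], [0.001, -1.0, 0.001], [-0.0, -0.001, -1.0]]
ft_force: [-0.1, 0.3, -1.6]
grip_width: 0.0559
gripper_force: 42.8
[ 0.46228877 -0.36063891  0.11976629]
((324.3933410644531, 267.27764892578125), (40.25288391113281, 49.62393569946289)) [ 0.46193751 -0.36163384  0.12776629]
```

View pics/c8.png

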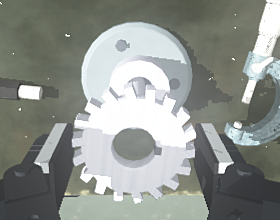

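Cutter held flat, bore centre (324,267); collar behind it on the post. Small shift, then down.

```bash
python3 -m handwheel '-0.1 -0.25 -1.5 0 0 0 0.4;-0.1 -0.25 -3 0 0 0 0.4;-0.1 -0.25 -4.5 0 0 0 0.4;-0.1 -0.25 -6 0 0 0 0.4;-0.1 -0.25 -7 0 0 0 0.4;-0.1 -0.25 -7.6 0 0 0 0.4;-0.1 -0.25 -7.6 0 0 0 0.4;-0.1 -0.25 -7.6 0 0 0 0.4'; python3 -m handwheel '0 0 -0.1 0 0 0 0.4;0 0 -0.2 0 0 0 0.4;0 0 -0.3 0 0 0 0.4;0 0 -0.3 0 0 0 0.4;0 0 -0.3 0 0 0 0.4'
```

```text
time_s: 12.93
position: [0.4613, -0.3644, 0.0439]
tool_rot: [[1.0, 0.001, 0.0], [0.001, -1.0, -0.0], [0.0, 0.0, -1.0]]
ft_force: [-0.5, -0.6, -0.2]
grip_width: 0.0557
gripper_force: 42.8
time_s: 13.35
position: [0.4611, -0.3648, 0.0409]
tool_rot: [[1.0, 0.0, 0.001], [0.0, -1.0, -0.001], [0.001, 0.001, -1.0]]
ft_force: [-0.3, 1.4, 4.9]
grip_width: 0.0555
gripper_force: 43.4
```

Contact. Release, rise, and go over the short collar.

```bash
python3 -m handwheel '0 0 0 0 0 0 0.8;0 0 0 0 0 0 1;0 0 0 0 0 0 1;0 0 0 0 0 0 1;0 0 1 0 0 0 1;0 0 4 0 0 0 1;0 0 8 0 0 0 1;0 0 12 0 0 0 1'; python3 -m handwheel '0 4 2 0 0 0 1;0 8 2 0 0 0 1;0 12 2 0 0 0 1;0 16 2 0 0 0 1;1 20 2 0 0 0 1;2 24 2 0 0 0 1;4 28 2 0 0 0 1;6 32 2 0 0 0 1';  python3 - <<'E'
from h import *
s=snap('top','t9');print(status.observe()['position'])
cv2.imwrite('pics/c9.png',cv2.resize(s['color'][220:290,400:490],None,fx=4,fy=4)[:,:,::-1])
E
python3 -m handwheel '1 4 0 0 0 0 1;2 8 0 0 0 0 1;3 12 0 0 0 0 1;3.5 16 0 0 0 0 1;3.5 16 0 0 0 0 1;3.5 16 0 0 0 0 1;3.5 16 0 0 0 0 1'
```

```text
time_s: 14.02
position: [0.4606, -0.3642, 0.162]
tool_rot: [[1.0, 0.0, -0.001], [0.0, -1.0, 0.001], [-0.001, -0.001, -1.0]]
ft_force: [1.5, -1.2, -0.8]
grip_width: 0.085
gripper_force: 0.0
time_s: 14.68
position: [0.5184, -0.048, 0.1815]
tool_rot: [[1.0, 0.0, 0.001], [0.0, -1.0, -0.0], [0.001, 0.0, -1.0]]
ft_force: [0.7, -0.5, 0.4]
grip_width: 0.0857
gripper_force: 0.0
[ 0.52061841 -0.04217443  0.18139336]
time_s: 15.32
position: [0.5531, 0.1096, 0.1807]
tool_rot: [[1.0, 0.001, 0.0], [0.001, -1.0, -0.0], [0.0, 0.0, -1.0]]
ft_force: [0.2, -1.7, -0.3]
grip_width: 0.0852
gripper_force: 0.0
```

View pics/c9.png

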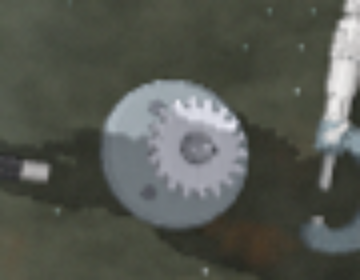

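Cutter lies flat around the post (crop centre (200,147)). Descend on the short collar.

```bash
python3 -m handwheel '1 0.8 -3 0 0 0 1;1.6 0.8 -7 0 0 0 1;1.6 0.8 -11 0 0 0 1;1.6 0.8 -14 0 0 0 1;1.6 0.8 -16 0 0 0 1;1.6 0.8 -17 0 0 0 1;1.6 0.8 -17 0 0 0 1;1.6 0.8 -17 0 0 0 1'; python3 -m handwheel '0 0 -0.4 0 0 0 1;0 0 -0.7 0 0 0 1;0 0 -0.7 0 0 0 1;0 0 -0.7 0 0 0 1;0 0 -0.7 0 0 0 1'
```

```text
time_s: 15.98
position: [0.5699, 0.117, 0.0112]
tool_rot: [[1.0, -0.001, 0.001], [-0.001, -1.0, -0.0], [0.001, 0.0, -1.0]]
ft_force: [0.6, -0.0, 0.1]
grip_width: 0.0853
gripper_force: 0.0
time_s: 16.4
position: [0.5694, 0.118, 0.0038]
tool_rot: [[1.0, 0.001, 0.001], [0.001, -1.0, -0.0], [0.001, 0.0, -1.0]]
ft_force: [0.6, 0.2, 0.4]
grip_width: 0.0854
gripper_force: 0.0
```

```bash
python3 -m handwheel '0 0 -0.1 0 0 0 0.2;0 0 -0.1 0 0 0 0.2;0 0 -0.1 0 0 0 0.2;0 0 -0.1 0 0 0 0.2;0 0 -0.1 0 0 0 0.2;0 0 -0.1 0 0 0 0.2;0 0 -0.1 0 0 0 0.2;0 0 -0.1 0 0 0 0.2' 40; python3 -m handwheel '0 0 2 0 0 0 0.2;0 0 6 0 0 0 0.2;0 0 10 0 0 0 0.2;-2 -4 13 0 0 0 0.2;-4 -8 13.5 0 0 0 0.2;-6 -12 13.5 0 0 0 0.2;-8 -16 13.5 0 0 0 0.2;-10 -19 13.5 0 0 0 0.2'; python3 -m handwheel '0 -4 0 0 0 0 0.2;0 -8 0 0 0 0 0.2;0 -12 0 0 0 0 0.2;0 -16 0 0 0 0 0.2;0 -20 0 0 0 0 0.2;0 -24 0 0 0 0 0.2;0 -26 0 0 0 0 0.2;0 -26 0 0 0 0 0.2'
```

```text
time_s: 17.07
position: [0.5693, 0.118, 0.0027]
tool_rot: [[1.0, 0.0, 0.0], [0.0, -1.0, 0.0], [0.0, -0.0, -1.0]]
ft_force: [-0.6, 0.2, 5.6]
grip_width: 0.0313
gripper_force: 39.7
time_s: 17.73
position: [0.4759, -0.0611, 0.1374]
tool_rot: [[1.0, 0.001, 0.001], [0.001, -1.0, -0.0], [0.001, 0.0, -1.0]]
ft_force: [1.6, -0.7, -0.6]
grip_width: 0.0309
gripper_force: 39.9
time_s: 18.4
position: [0.4762, -0.3239, 0.1365]
tool_rot: [[1.0, -0.004, 0.0], [-0.004, -1.0, -0.001], [0.0, 0.001, -1.0]]
ft_force: [-0.8, 0.4, -0.1]
grip_width: 0.0314
gripper_force: 39.9
```

```bash
python3 -m handwheel '-1 -2 -1 0 0 0 0.2;-1.5 -4 -1.5 0 0 0 0.2;-1.5 -4 -1.5 0 0 0 0.2;-1.5 -4 -1.5 0 0 0 0.2;-1.5 -4 -1.5 0 0 0 0.2'
python3 - <<'E'
from h import *
d=snap('wrist','w10');o=status.observe()['position'];print(o)
c,h=masked(d,(325,270),36,200);e=cv2.fitEllipse(h);q=cv2.fitEllipse(c);print(e[:2],q[:2],onz(d,*e[0],o[2]+.0075),onz(d,*q[0],o[2]+.0075))
cv2.imwrite('pics/c10.png',cv2.resize(d['color'][120:340,190:470,::-1],None,fx=2,fy=2))
E
```

```text
time_s: 18.82
position: [0.4619, -0.3586, 0.1222]
tool_rot: [[1.0, 0.001, -0.0], [0.001, -1.0, 0.001], [-0.0, -0.001, -1.0]]
ft_force: [0.0, 0.0, 0.1]
grip_width: 0.0306
gripper_force: 39.9
[ 0.46206831 -0.35855616  0.12239886]
((323.30682373046875, 267.2277526855469), (39.92671585083008, 45.63080978393555)) ((323.8458251953125, 266.6872253417969), (63.62464141845703, 68.96473693847656)) [ 0.46144474 -0.35908473  0.12989886] [ 0.46171726 -0.35932906  0.12989886]
```

View pics/c10.png

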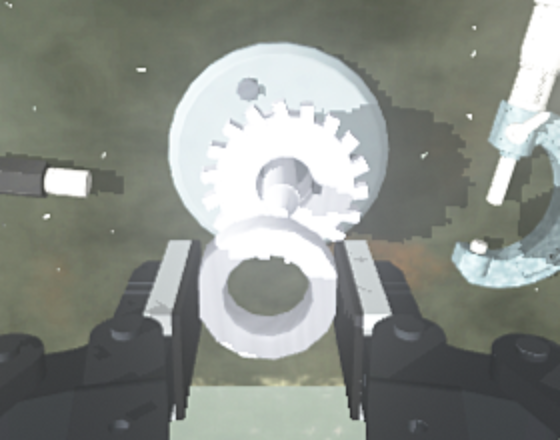

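Short collar held flat, bore (323,267); post tip seen at (334,220), cutter around it. Shift about 5 mm in -y, then down.

```bash
python3 -m handwheel '-0.1 -0.5 -1 0 0 0 0.2;-0.1 -0.5 -2.5 0 0 0 0.2;-0.1 -0.5 -4 0 0 0 0.2;-0.1 -0.5 -5.5 0 0 0 0.2;-0.1 -0.5 -6.4 0 0 0 0.2;-0.1 -0.5 -6.8 0 0 0 0.2;-0.1 -0.5 -6.8 0 0 0 0.2;-0.1 -0.5 -6.8 0 0 0 0.2'; python3 -m handwheel '0 0 -0.1 0 0 0 0.2;0 0 -0.2 0 0 0 0.2;0 0 -0.3 0 0 0 0.2;0 0 -0.35 0 0 0 0.2;0 0 -0.35 0 0 0 0.2;0 0 -0.35 0 0 0 0.2'
```

```text
time_s: 19.53
position: [0.461, -0.3647, 0.0546]
tool_rot: [[1.0, 0.001, 0.0], [0.001, -1.0, -0.001], [0.0, 0.001, -1.0]]
ft_force: [-1.0, 0.0, -0.3]
grip_width: 0.0314
gripper_force: 39.9
time_s: 20.03
position: [0.4609, -0.3647, 0.0511]
tool_rot: [[1.0, 0.0, 0.0], [0.0, -1.0, -0.0], [0.0, 0.0, -1.0]]
ft_force: [-0.5, -0.5, 3.8]
grip_width: 0.0309
gripper_force: 40.2
```

```bash
python3 -m handwheel '0 0 0 0 0 0 0.8;0 0 0 0 0 0 1;0 0 0 0 0 0 1;0 0 0 0 0 0 1;0 0 1 0 0 0 1;0 0 4 0 0 0 1;0 0 8 0 0 0 1;0 0 10 0 0 0 1'; python3 -m handwheel '0 4 2 0 0 0 1;0 8 2 0 0 0 1;0 12 2 0 0 0 1;0 16 2 0 0 0 1;0 20 2 0 0 0 1;0 24 2 0 0 0 1;0 28 2 0 0 0 1;0 31 2 0 0 0 1';  python3 - <<'E'
from h import *
snap('wrist','w11');s=snap('top','t11')
E
python3 -m handwheel '0 2 0 0 0 0 1;-1 6 0 0 0 0 1;-1 6 0 0 0 0 1;-1 6 0 0 0 0 1'
python3 - <<'E'
from h import *
d=snap('wrist','w12');w=load('w11');s=load('t11')
for x in(w,d): print(np.round(x['xyz'],3),proj(x,(.448,.003,.014)))
cv2.imwrite('pics/c11.png',np.hstack([cv2.resize(s['color'][220:290,405:495],(360,300),interpolation=cv2.INTER_CUBIC),cv2.resize(d['color'][90:290,230:430],(300,300))])[:,:,::-1])
E
```

```text
time_s: 20.7
position: [0.4615, -0.3654, 0.1555]
tool_rot: [[1.0, 0.001, 0.003], [0.001, -1.0, -0.004], [0.003, 0.004, -1.0]]
ft_force: [0.5, -0.2, 1.1]
grip_width: 0.0853
gripper_force: 0.0
time_s: 21.37
position: [0.4601, -0.0519, 0.1716]
tool_rot: [[1.0, 0.001, 0.001], [0.001, -1.0, 0.0], [0.001, -0.0, -1.0]]
ft_force: [0.3, -0.5, -0.4]
grip_width: 0.085
gripper_force: 0.0
time_s: 21.8
position: [0.4506, 0.0061, 0.1714]
tool_rot: [[1.0, 0.003, 0.001], [0.003, -1.0, -0.0], [0.001, 0.0, -1.0]]
ft_force: [0.0, -0.3, 0.5]
grip_width: 0.0856
gripper_force: 0.0
[ 0.532 -0.052  0.314] [264.75871726 194.28334409]
[0.522 0.006 0.314] [326.13265359 184.65578164]
```

View pics/c11.png

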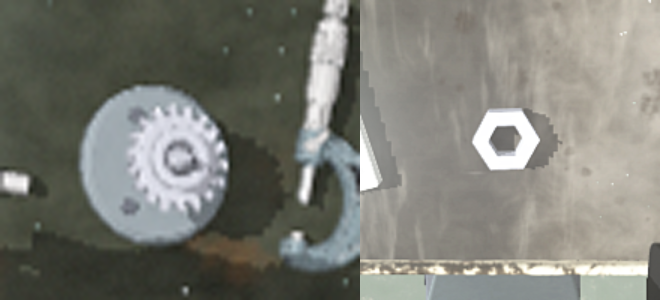

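Left: short collar lies on the cutter, centred on the post (180,158). Right: nut at about (327,183) in w12, with corners to the left and right. Now I'll get its centre, height and flats.

Run:
```python
from h import *
w=load('w11');d=load('w12'); O=[]
for dd,s in((w,(265,194)),(d,(327,184))):
  for v in(225,240):
    c,h=masked(dd,s,32,v); c=cv2.convexHull(c); P=np.array([onz(dd,*p,.014)[:2] for p in c[:,0]],np.float32)
    M=cv2.moments(c);q=np.array([M['m10']/M['m00'],M['m01']/M['m00']])
    a=np.arange(0,60,.5); wd=[np.ptp(P@np.array([np.cos(t),np.sin(t)])) for t in np.radians(np.arange(0,180,.5))]
    S=np.array(wd).reshape(3,120).mean(0); 
    k=cv2.approxPolyDP(c,4,True)[:,0]; 
    print(v,q,onz(dd,*q,.014),'min width dir',a[S.argmin()],S.min(),S.max(),'areas',cv2.contourArea(c), len(k))
  O.append(ray(dd,*q))
print(tri(*O))
```

```text
225 [263.65692767 192.81430983] [0.44943741 0.00397167 0.014     ] min width dir 2.5 0.03733329219261459 0.04178290927136332 areas 1283.5 6
240 [263.59371172 192.95018375] [0.44930433 0.00403779 0.014     ] min width dir 1.5 0.036531460215848056 0.041058232985621106 areas 1224.5 6
225 [326.73291845 182.88837028] [0.44970271 0.00244841 0.014     ] min width dir 2.0 0.03687989477506073 0.04143481242553806 areas 1285.5 6
240 [326.71194226 182.87545932] [0.44971505 0.0024681  0.014     ] min width dir 2.5 0.036678057146585015 0.0412646716918408 areas 1270.0 6
[0.45156621 0.00255152 0.02198745]
```

```bash
python3 - <<'E'
from h import *
w=load('w2');d=load('w12');O=[]
for dd,s in((w,(210,174)),(d,(327,184))):
    c,h=masked(dd,s,28,235); M=cv2.moments(cv2.convexHull(c));q=np.array([M['m10']/M['m00'],M['m01']/M['m00']]);O.append(ray(dd,*q));print(q,onz(dd,*q,.014))
print(tri(*O))
E
python3 -m handwheel '0 0 -1 0 0 -7 1;0 -0.2 -3 0 0 -14 1;0 -0.3 -6 0 0 -21 1;0 -0.3 -9 0 0 -28 1;0 -0.3 -11 0 0 -28 1;0 -0.3 -13 0 0 -28 1;0 -0.3 -13 0 0 -28 1;0 -0.3 -13 0 0 -28 1'
```

```text
[208.27425926 174.01018519] [0.44941046 0.00245446 0.014     ]
[326.70693953 182.86855569] [0.44972167 0.00247282 0.014     ]
[0.44953356 0.00248135 0.0138592 ]
time_s: 22.52
position: [0.451, 0.0013, 0.0407]
tool_rot: [[0.882, -0.47, -0.001], [-0.47, -0.882, 0.0], [-0.001, 0.0, -1.0]]
ft_force: [0.2, 0.3, 0.5]
grip_width: 0.0854
gripper_force: 0.0
```

Nut top is at 13.9 mm, centre (0.4495, 0.0025).

```bash
python3 -m handwheel '-0.1 0.1 -1.5 0 0 0 1;-0.1 0.1 -3 0 0 0 1;-0.1 0.1 -3.7 0 0 0 1;-0.1 0.1 -3.7 0 0 0 1;-0.1 0.1 -3.7 0 0 0 1;-0.1 0.1 -3.7 0 0 0 1'; python3 -m handwheel '0 0 0 0 0 0 0.2;0 0 0 0 0 0 0.2;0 0 0 0 0 0 0.2;0 0 0 0 0 0 0.2;0 0 0 0 0 0 0.2;0 0 0 0 0 0 0.2;0 0 0 0 0 0 0.2;0 0 0 0 0 0 0.2' 40; python3 -m handwheel '0 0 3 0 0 0 0.2;0 0 7 0 0 0 0.2;0 0 10 0 0 0 0.2;0 -4 12.5 0 0 0 0.2;0 -8 12.5 0 0 0 0.2;0 -12 12.5 0 0 0 0.2;0 -16 12.5 0 0 0 0.2;0.5 -20 12.5 0 0 0 0.2'; python3 -m handwheel '0.5 -4 0 0 0 0 0.2;0.5 -8 0 0 0 0 0.2;0.5 -12 0 0 0 0 0.2;0.5 -15 0 0 0 0 0.2;0.5 -15 0 0 0 0 0.2;0.5 -15 0 0 0 0 0.2;0.5 -15 0 0 0 0 0.2'
python3 - <<'E'
from h import *
d=snap('wrist','w13');o=status.observe()['position'];print(o)
c,h=masked(d,(325,270),45,200);e=cv2.fitEllipse(h);print(e[:2],onz(d,*e[0],o[2]+.011),proj(d,(.461,-.364,.074)))
cv2.imwrite('pics/c13.png',cv2.resize(d['color'][120:340,190:470,::-1],None,fx=2,fy=2))
E
```

```text
time_s: 23.02
position: [0.4504, 0.0031, 0.0047]
tool_rot: [[0.883, -0.469, 0.002], [-0.469, -0.883, -0.0], [0.002, -0.0, -1.0]]
ft_force: [0.1, -0.6, -0.8]
grip_width: 0.0857
gripper_force: 0.0
time_s: 23.68
position: [0.4498, 0.0034, 0.0042]
tool_rot: [[0.883, -0.469, 0.0], [-0.469, -0.883, -0.0], [0.0, -0.0, -1.0]]
ft_force: [-0.1, -0.3, 6.4]
grip_width: 0.0348
gripper_force: 39.8
time_s: 24.35
position: [0.4538, -0.1985, 0.129]
tool_rot: [[0.883, -0.469, -0.0], [-0.469, -0.883, 0.0], [-0.0, 0.0, -1.0]]
ft_force: [1.2, 0.2, -0.8]
grip_width: 0.0346
gripper_force: 40.9
time_s: 24.93
position: [0.4595, -0.3459, 0.1284]
tool_rot: [[0.883, -0.469, -0.001], [-0.469, -0.883, 0.001], [-0.001, -0.001, -1.0]]
ft_force: [0.7, -0.1, -1.0]
grip_width: 0.035
gripper_force: 40.9
[ 0.45966746 -0.34551561  0.12859112]
((321.7214050292969, 267.7090759277344), (39.715187072753906, 47.05769729614258)) [ 0.46094713 -0.34584844  0.13959112] [347.80458806 204.78405533]
```

View pics/c13.png

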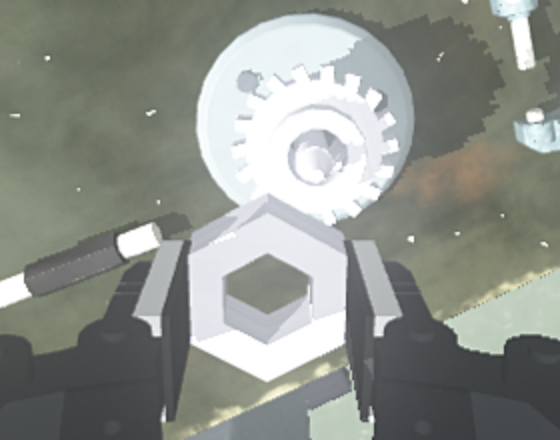

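Nut held by its flats, bore (322,268); post tip at (347,202), as predicted (348,205). Shift -1.8 cm in y and lower.

```bash
python3 -m handwheel '0.1 -1.8 0 0 0 0 0.2;0.1 -1.8 -1 0 0 0 0.2;0.1 -1.8 -2 0 0 0 0.2;0.1 -1.8 -3.5 0 0 0 0.2;0.1 -1.8 -5 0 0 0 0.2;0.1 -1.8 -6 0 0 0 0.2;0.1 -1.8 -6.2 0 0 0 0.2;0.1 -1.8 -6.2 0 0 0 0.2'; python3 -m handwheel '0 0 -0.1 0 0 0 0.2;0 0 -0.2 0 0 0 0.2;0 0 -0.3 0 0 0 0.2;0 0 -0.4 0 0 0 0.2;0 0 -0.4 0 0 0 0.2;0 0 -0.4 0 0 0 0.2'
```

```text
time_s: 25.65
position: [0.4606, -0.3637, 0.066]
tool_rot: [[0.883, -0.469, -0.001], [-0.469, -0.883, 0.002], [-0.002, -0.001, -1.0]]
ft_force: [0.9, -0.4, -0.5]
grip_width: 0.0345
gripper_force: 40.9
time_s: 26.15
position: [0.4608, -0.3646, 0.0628]
tool_rot: [[0.883, -0.469, 0.0], [-0.469, -0.883, -0.0], [0.0, 0.0, -1.0]]
ft_force: [-0.5, -0.5, 0.1]
grip_width: 0.0348
gripper_force: 40.9
```

```bash
python3 -m handwheel '0 0 -0.1 0 0 0 0.2;0 0 -0.15 0 0 0 0.2;0 0 -0.15 0 0 0 0.2;0 0 -0.15 0 0 0 0.2'
```

```text
time_s: 26.48
position: [0.4609, -0.3648, 0.0626]
tool_rot: [[0.883, -0.469, 0.001], [-0.469, -0.883, -0.001], [0.001, 0.001, -1.0]]
ft_force: [-2.0, 1.2, 9.8]
grip_width: 0.0349
gripper_force: 42.0
```

Contact. Release, rise clear, and check.

```bash
python3 -m handwheel '0 0 0 0 0 0 0.8;0 0 0 0 0 0 1;0 0 0 0 0 0 1;0 0 0 0 0 0 1;0 0 1 0 0 0 1;0 0 4 0 0 0 1;0 0 8 0 0 0 1;0 2 11 0 0 0 1'; python3 -m handwheel '0 4 1 0 0 0 1;0 8 1 0 0 0 1;0 12 1 0 0 0 1;0 12 1 0 0 0 1;0 12 1 0 0 0 1;0 12 1 0 0 0 1'
python3 - <<'E'
from h import *
s=snap('scene','s14');t=snap('top','t14')
cv2.imwrite('pics/c14.png',np.hstack([cv2.resize(x,(400,400),interpolation=cv2.INTER_CUBIC) for x in(s['color'][110:210,360:460],t['color'][205:305,395:495])])[:,:,::-1])
E
```

```text
time_s: 27.15
position: [0.4609, -0.347, 0.1743]
tool_rot: [[0.882, -0.471, 0.002], [-0.471, -0.882, -0.003], [0.003, 0.002, -1.0]]
ft_force: [0.6, 0.0, 0.6]
grip_width: 0.0851
gripper_force: 0.0
time_s: 27.65
position: [0.461, -0.2249, 0.1819]
tool_rot: [[0.883, -0.469, 0.001], [-0.469, -0.883, -0.001], [0.001, 0.0, -1.0]]
ft_force: [1.4, 0.2, -0.3]
grip_width: 0.085
gripper_force: 0.0
```

View pics/c14.png

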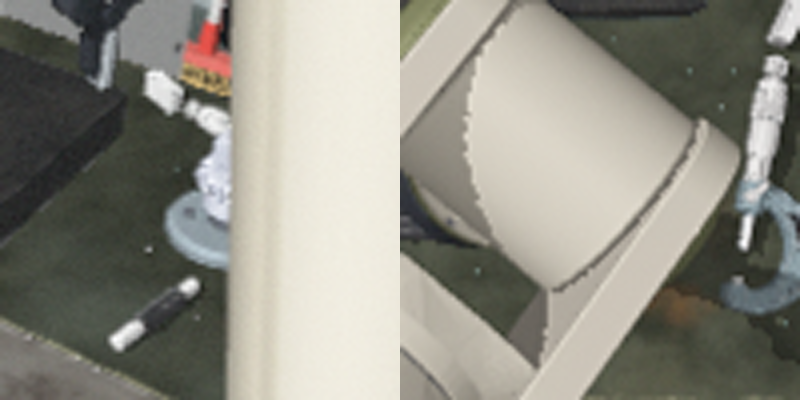

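The arm hides the stack; in the scene crop only its left side shows at (213,180), upright. I'll move further left and look again.

```bash
python3 -m handwheel '0 4 0 0 0 0 1;0 8 0 0 0 0 1;0 12 0 0 0 0 1;0 16 0 0 0 0 1;0 20 0 0 0 0 1;0 20 0 0 0 0 1;0 20 0 0 0 0 1;0 20 0 0 0 0 1'
python3 - <<'E'
from h import *
s=snap('scene','s15');t=snap('top','t15')
cv2.imwrite('pics/c15.png',np.hstack([cv2.resize(x,(400,400),interpolation=cv2.INTER_CUBIC) for x in(s['color'][110:210,370:470],t['color'][205:305,395:495])])[:,:,::-1])
E
```

```text
time_s: 28.42
position: [0.4612, -0.0256, 0.1812]
tool_rot: [[0.883, -0.47, 0.0], [-0.47, -0.883, -0.0], [0.0, 0.0, -1.0]]
ft_force: [-0.8, -0.6, 0.0]
grip_width: 0.0855
gripper_force: 0.0
```

View pics/c15.png

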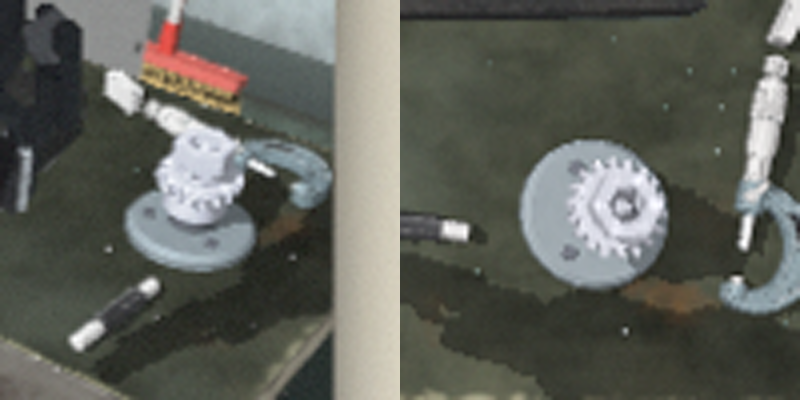

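The complete stack stands flat on the post in both views, at (203,170) and (622,205), with the nut on top and the gripper clear.

```bash
python3 -c "
from rig import env
print(env.close_job())"
```

```text
the job is handed in; nothing more can be done
None
```

I handed in the job at about 28 s of the 112 s limit: tall collar, cutter, short collar and hex nut are on the post in that order, lying flat and released in the last pictures, and I never touched the vee block, insert box or plug gauge; no verdict was returned.

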